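# Set the beam scale to 15 kg

## Robot

A 7-joint arm with a two-finger parallel gripper is mounted at the origin on the work surface. World frame = base frame: x ahead of the robot, y to its left, z up, the work surface at z = 0. Lengths are in m, angles in rad, forces in N, time in s.
With the tool pointing down it reaches from about 0.4 to 0.85 m from the base axis. Payload 10.4 kg.
Tool frame: the origin (TCP) lies on the centre line of the jaws, within the pads' length; the fingertips stand 17 mm ahead of it and the grasp point (between the pads) lies 2 mm behind it (env.tips_ahead is the distance from the TCP to the fingertips, in m); z points along the fingers, y is the line along which they close (so a half turn about z gives the same grasp; the last joint's range is limited). The gripper opens to 85 mm and grips with 20 to 120 N. Pads are 22 mm wide; open, the fingers measure 114 mm over their backs; the gripper's body (76 mm by 85 mm) begins 54 mm behind the grasp point. The pads swing forward as they close: fully open they stand 13 mm farther back than shut.
Start: joints at [1.245, 0.332, -0.065, 1.46, 0.022, 1.35, -0.088], TCP at [0.186, -0.597, 0.226] pointing down, gripper open.
Joint ranges: [-2.6, 2.6], [-0.5, 2.12], [-1.47, 1.34], [0.16, 2.42], [-1.27, 4.41], [0.06, 2.06], [-2.6, 2.6]. Speed limits (rad/s): [2.22, 2.22, 2.79, 2.79, 3.14, 3.14, 3.14].

## Interface

Orientations are given as a 3x3 rotation matrix whose columns are the frame's x, y, z axes.
In Python, from station import env gives the robot as it stands.
- The arm moves only by the tool arm_command, never from a script. Its arguments are lists of equal length, an entry for each row: "travel": the shift along the tool's x, y, z in units of 40 mm (1.0 is 40 mm), a list of three; "delta_rot": the turn, a rotation vector about the tool's x, y, z in units of 6 degrees (1.0 is 6 degrees), a list of three; "grip": the finger opening in mm, from 0 to 85.4. A call has 1 to 20 rows; each row shifts and turns the commanded pose from where the row before left it, along the tool's axes as they then stand; what a row does not reach is not made up. A row lasts 1/10 s, in which the tool goes at most 50 mm and 8.59 degrees, less where a joint would pass 70% of its speed; a pose out of reach is approached as far as the arm can. A call is refused whole if a number of a shift passes 1 or a number of a turn 1, either way. A call with a gripper value outside its range is refused whole. The fingers move at their own pace and stop on an object; the grip force is fixed at half the most. Time passes only in rows, so rows that do not move let the fingers close. It gives the time, the measured TCP pose, the force, the opening and the grip force at its end, in the units of the state.
- env.state(): the state, without advancing time (a new reading comes with each control period).
- env.get_image(name): name is "side" or "top" or "wrist"; returns a dict with "image" (480x640x3 uint8, blue, green, red), "intrinsics" (3x3 intrinsics, pixels), "position" and "rotation" of the camera in the world; the wrist camera has in their place "hand_eye" (4x4, takes a point from camera to tool coordinates, whose origin is the TCP and whose axes are the flange's). Camera axes: x right, y up, looking along -z (the intrinsics and any distortion apply to the point x, -y, -z); pixel columns grow to the right and rows downward; lengths in m; the calibration is good to about 2 mm. A picture is of the moment at which its call begins: read the wrist's pose just before it. There is no depth.
- env.close_job(): hands the job in; it is judged then, once.
The state is a dict: "t": time; "joint_pos": joint angles; "qvel": joint speeds; "joint_torque": joint torques, N m; "ee_pos": TCP position; "tool_rot": TCP orientation; "ft_force": force on the tool from outside, world axes, zero at the start; "moment": the same for the moment, N m; "grip_width": finger opening in m; "finger_force": force on a finger pad.
Only numpy, scipy, OpenCV 4.12 (cv2) and the standard library are available. Lean on these libraries where they do the work, as an engineer would, in place of code of your own. Each camera call takes 0.05 s, during which the arm holds its last target. There are 200 camera calls.

## Task

Set the blue beam scale to exactly 15 kg for check-weighing the fruit crates (its beam is locked). With a fingertip, push the big black poise along its notched bar until it drops into the 15 kg notch - the fourth one, the notch nearest the pan being zero and each next one 5 kg more - and push the small brass poise back along its smooth bar until it rests against its zero stop at the pan end. Only push, gently: do not pinch, force or lift either poise, and leave the other things on the bench where they stand.

Things in the scene. Friction and masses are not known exactly. Their poses are not given: they have to be found in the camera images.
- scale: Blue cast beam scale, fixed, 600 mm long (y), 190 wide (x), base 42 high. Origin on the bench under the 15 kg notch, midway between the bars; y runs along the bars to the pan, x away from the operator, z up. Two level bars along y, tops 135 mm high: notched bar (10 mm thick) at x = -35 mm, smooth bar (8 mm) at x = +35 mm, clear on top from y = -115 to 170 but for poises and zero stop
- pan (a point): middle of the pan's floor, 113 mm above the bench, at scale y = +305 mm; the pan is stainless, 270 x 240 mm, its rim at most 124 mm high. At the other end of the beam, scale y = -165 mm, a blue loop 60 mm wide stands 154 mm high
- notch_0 (a point): the zero notch of the notched bar, on the bar's centre line at the height of its top edge, at scale y = +90 mm. White strips with a long black line at each notch lie outside both bars, below the bar tops
- notch_15 (a point): the 15 kg notch, fourth counting the zero notch, on the notched bar's centre line at the height of its top edge, at scale y = 0. Seven V notches 30 mm apart, each 13 mm wide at the top and 5 mm deep: 0, 5, 10, 15, 20, 25, 30 kg going away from the pan
- main_poise: big black poise with a brass button on top, straddling the notched bar: a block 36 mm long along the bar, 44 mm across. Origin at its middle, level with the bar's top; axes as the scale's. Its flat upright end faces, 18 mm either side of the origin along y, reach from 37 mm below to 37 mm above the origin; the button's top is 43 mm above. A sprung tooth inside it clicks into the notches
- main_travel (a joint): big poise's place along the bar in m: 0 at the zero notch, growing away from the pan, 0.030 a notch, 0.090 at 15 kg. Starts in a notch or between. 1 N slides it between notches, about 5 N pushes it out of a notch; past the next edge the tooth drops, pulls it by itself into that notch's middle and the push falls to nothing. Let go within 5 mm of a notch, it settles there
- poise_lift (a joint): height in m by which the big poise (0.7 kg, only resting on its bar) has been lifted off the bar: 0 as it should be, all along the bar
- fine_poise: small brass poise straddling the smooth bar: a block 24 mm long along the bar, 28 mm across. Origin at its middle, level with the bar's top; axes as the scale's. Its flat upright end faces, 12 mm either side of the origin along y, reach from 25 mm below to 29 mm above the origin; its button's top is 35 mm above
- fine_travel (a joint): small poise's place along the smooth bar in m: 0 when it rests against its zero stop (poise middle then at scale y = +90 mm), growing away from the pan, at most 0.175. It stays where it is left; about 0.8 N moves it. The stop is rigid
- zero_stop (a point): the zero stop, a small dark steel block on the smooth bar on the pan side of the small poise: this point is on its face towards the poise, at the height of the bar's top; the block is 16 mm across the bar, 10 mm long and 14 mm high above the bar
- check_weight: brass knobbed check weight, 38 mm across, 66 mm high, loose on the bench on the operator's side of the scale; origin at the centre of its underside. Leave it alone
- tumbler: black travel tumbler, 76 mm across, 165 mm high, loose on the bench on the far side of the scale; origin at the centre of its underside. Leave it alone
- plate: green plastic plate, 140 mm across, 20 mm high, loose on the bench past the end of the scale away from the pan; origin at the centre of its underside. Leave it alone

How it is judged:
By the outcome, as a careful person would: the job done as asked, in the order asked, and still so for the second after the job is handed in, with the robot touching nothing.
It also fails if it takes over 45 s, if anything falls off the work surface, if the arm or the gripper's body presses on something with over 40 N, if the wrist force passes 120 N, or if a joint passes its speed limit or range.

## Working session

There is one attempt and no reset: what is moved stays moved. The work goes in short steps, Python scripts to look and compute and a tool call to move; the robot and the scene stay as the last step left them, time stands still between calls to the robot, and variables do not carry over. Pictures are saved under pics/ and viewed, at most 10 in all, crops included, and the job is handed in when it is done.

Besides the shell and the picture viewer there is one more tool, called after "Emit:" as name(argument=value, ...), one argument or row to a line, values as JSON. arm_command: Moves the arm, as the interface text tells. Its arguments: {"type":"object","properties":{"travel":{"type":"array"},"delta_rot":{"type":"array"},"grip":{"type":"array"}},"required":["travel","delta_rot","grip"]}

```bash
mkdir -p pics
cat > h.py <<'E'
import numpy as np, cv2
from station import env
def grab(n,f=None):
    s=env.state(); d=env.get_image(n); im=d["image"]
    if f: cv2.imwrite("pics/"+f,im)
    if "hand_eye" in d:
        T=np.array(d["hand_eye"]); R=np.array(s["tool_rot"]); d["position"]=R@T[:3,3]+np.array(s["ee_pos"]); d["rotation"]=R@T[:3,:3]
    return d
def toz(d,u,v,z):
    K=np.array(d["intrinsics"]); p=np.linalg.inv(K)@[u,v,1]
    r=np.array(d["rotation"])@[p[0],-p[1],-p[2]]; c=np.array(d["position"])
    return c+r*(z-c[2])/r[2]
def pix(d,P):
    q=np.array(d["rotation"]).T@(np.array(P)-np.array(d["position"])); q=np.array(d["intrinsics"])@[q[0],-q[1],-q[2]]
    return q[:2]/q[2]
E
python3 - <<'E'
from h import *
a=grab("top","top1.png"); b=grab("side","side1.png")
for d in (a,b): print({k:(np.round(v,3).tolist() if k!='image' else 0) for k,v in d.items()})
s=env.state(); print({k:np.round(v,3).tolist() for k,v in s.items()})
E
```

```text
{'image': 0, 'intrinsics': [[462.805, 0.0, 320.617], [0.0, 462.805, 243.504], [0.0, 0.0, 1.0]], 'position': [0.41, 0.054, 1.052], 'rotation': [[-0.01, 0.984, -0.179], [-1.0, -0.01, 0.001], [-0.001, 0.179, 0.984]]}
{'image': 0, 'intrinsics': [[473.957, 0.0, 318.844], [0.0, 473.957, 238.786], [0.0, 0.0, 1.0]], 'position': [0.392, 0.86, 0.723], 'rotation': [[-0.976, 0.116, -0.185], [-0.218, -0.587, 0.78], [-0.018, 0.801, 0.598]]}
{'t': 0.1, 'joint_pos': [1.245, 0.333, -0.065, 1.461, 0.022, 1.35, -0.089], 'qvel': [0.001, -0.001, -0.0, -0.002, 0.002, -0.001, -0.0], 'joint_torque': [0.003, -62.675, 0.05, -39.244, 0.016, 0.007, -0.0], 'ee_pos': [0.186, -0.596, 0.225], 'tool_rot': [[0.955, 0.298, -0.0], [0.298, -0.955, 0.001], [-0.0, -0.001, -1.0]], 'ft_force': [0.274, 0.352, -0.02], 'moment': [-0.008, -0.004, -0.003], 'finger_force': 0.0, 'grip_width': 0.085}
```

View pics/top1.png

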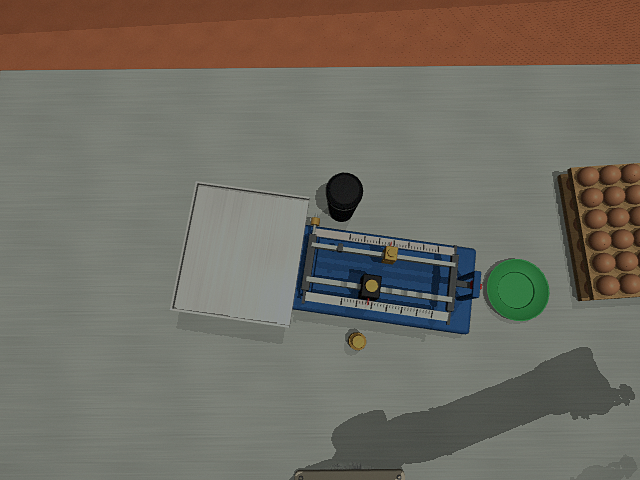

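View pics/side1.png

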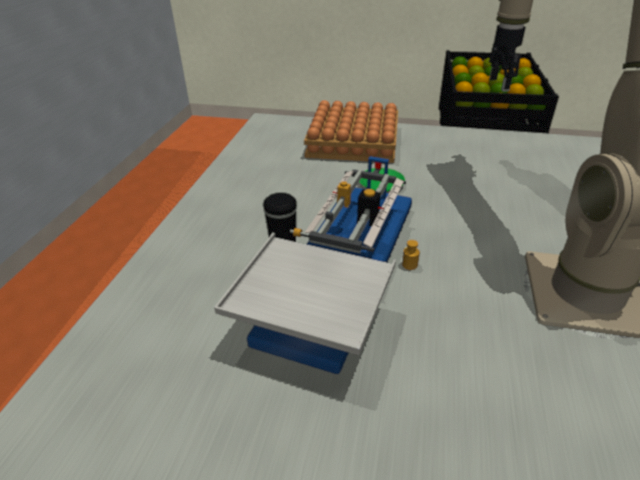

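Top view: the pan is at left (190-305, 185-325). The bars run right and slightly down, with the black poise at (371,287), the brass poise at (391,254) and the zero stop near (339,248). The loop is at (468,286). In the side view the arm is clear of the scale.

Run:
```python
import cv2
im=cv2.imread("pics/top1.png")[215:345,290:490]
cv2.imwrite("pics/top1c.png",cv2.resize(im,None,fx=4,fy=4,interpolation=cv2.INTER_CUBIC))
```

```text
(no output)
```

View pics/top1c.png

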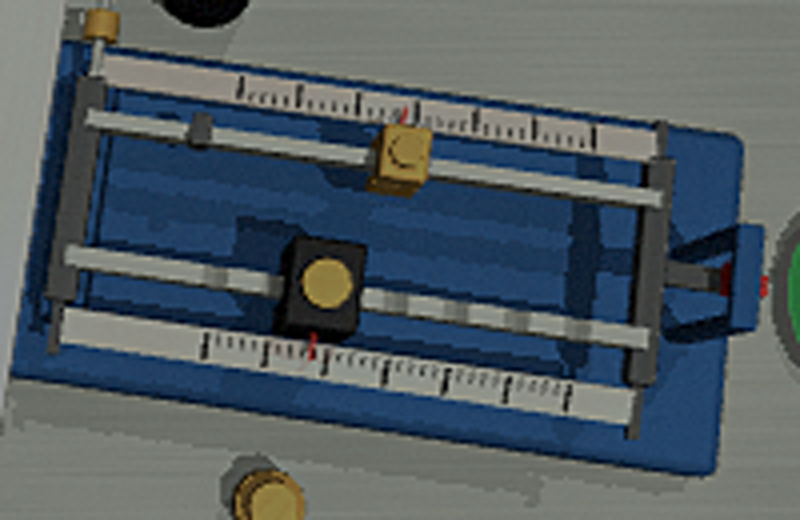

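The crop shows notch 0 at about (217,275), the 15 kg notch at about (397,303) and the 30 kg notch at about (578,329). The big poise's pointer reads about 1.8 intervals (9 kg) and the fine pointer about 2.7. The stop is at (200,130).

Run:
```python
from h import *
d=grab("top"); print(env.tips_ahead)
f=lambda u,v,z: toz(d,290+u/4,215+v/4,z)[:2]
n0,n15,n30=f(217,275,.135),f(397,303,.135),f(578,329,.135)
nb=[f(65,255,.135),f(648,337,.135)]; sb=[f(88,118,.135),f(660,198,.135)]
for n,p in dict(n0=n0,n15=n15,n30=n30,nb0=nb[0],nb1=nb[1],sb0=sb[0],sb1=sb[1],mbut=f(327,283,.178),fbut=f(406,150,.170),stop=f(203,118,.149),loop=f(752,275,.154),wt=f(270,490,.066)).items(): print(n,p.round(4))
for a,b in (nb,sb,(n0,n30)): v=a-b; print(np.degrees(np.arctan2(v[0],v[1])),np.linalg.norm(v))
```

```text
0.017
n0 [0.4952 0.0079]
n15 [ 0.4805 -0.0808]
n30 [ 0.4668 -0.1696]
nb0 [0.5058 0.0832]
nb1 [ 0.4626 -0.2038]
sb0 [0.5749 0.0714]
sb1 [ 0.5315 -0.214 ]
mbut [ 0.4869 -0.0418]
fbut [ 0.5514 -0.0826]
stop [0.5718 0.0141]
loop [ 0.4909 -0.2507]
wt [ 0.389  -0.0212]
8.572172143800964 0.2902653958080433
8.641331997675897 0.2886039979043392
9.076139217375793 0.17970712102659472
```

Emit:
arm_command(
  travel=[
    [0,0,-0.5],
    [0,0,-0.5],
    [0,0,0],
    [0,0,0],
    [0,0,0],
    [0,0,0],
    [0,0,0],
    [0,0,0],
    [0,0,0],
    [0,0,0],
    [0,0,0],
    [0,0,0],
  ],
  delta_rot=[
    [0,0,-0.89],
    [0,0,-0.89],
    [0,0,-0.89],
    [0,0,-0.89],
    [0,0,-0.89],
    [0,0,-0.89],
    [0,0,-0.89],
    [0,0,-0.89],
    [0,0,-0.89],
    [0,0,-0.89],
    [0,0,-0.89],
    [0,0,-0.89],
  ],
  grip=[0,0,0,0,0,0,0,0,0,0,0,0],
)

```text
t: 1.35
ee_pos: [0.1863, -0.5965, 0.2656]
tool_rot: [[0.145, 0.989, -0.0], [0.989, -0.145, 0.001], [0.0, -0.0, -1.0]]
ft_force: [0.5, -0.3, -0.4]
grip_width: 0.0003
finger_force: 0.0
```

Emit:
arm_command(
  travel=[
    [0.9,0.3,0],
    [0.9,0.3,0],
    [0.9,0.3,0],
    [0.9,0.3,0],
    [0.9,0.3,0],
    [0.9,0.3,0],
    [0.9,0.3,0],
    [0.9,0.3,0],
    [0.9,0.3,0],
    [0.9,0.3,0],
    [0.9,0.3,0],
    [0.9,0.3,0],
    [0.9,0.3,0],
    [0.9,0.3,0],
    [0.9,0.3,0],
    [0.9,0.3,0],
    [0.8,0.3,0],
    [0.8,0.3,0],
    [0,0,0],
    [0,0,0],
  ],
  delta_rot=[
    [0,0,0],
    [0,0,0],
    [0,0,0],
    [0,0,0],
    [0,0,0],
    [0,0,0],
    [0,0,0],
    [0,0,0],
    [0,0,0],
    [0,0,0],
    [0,0,0],
    [0,0,0],
    [0,0,0],
    [0,0,0],
    [0,0,0],
    [0,0,0],
    [0,0,0],
    [0,0,0],
    [0,0,0],
    [0,0,0],
  ],
  grip=[0,0,0,0,0,0,0,0,0,0,0,0,0,0,0,0,0,0,0,0],
)

```text
t: 3.35
ee_pos: [0.4952, 0.0046, 0.2656]
tool_rot: [[0.147, 0.989, -0.001], [0.989, -0.147, 0.0], [0.0, -0.001, -1.0]]
ft_force: [0.6, -0.2, 0.2]
grip_width: 0.0
finger_force: 0.0
```

Run:
```python
from h import *
d=grab("wrist","w1.png"); print(d["position"].round(3),d["rotation"].round(2).tolist())
n=np.array([.4806,-.0808]);Y=np.array([.151,.9885]);X=np.array([.9885,-.151])
for k in range(7): print(k,pix(d,[*(n+Y*(.09-.03*k)),.135]).round())
```

```text
[0.505 0.069 0.414] [[0.99, 0.14, 0.04], [-0.15, 0.96, 0.26], [-0.0, -0.26, 0.97]]
0 [309. 223.]
1 [309. 265.]
2 [309. 306.]
3 [309. 344.]
4 [308. 381.]
5 [308. 416.]
6 [308. 449.]
```

View pics/w1.png

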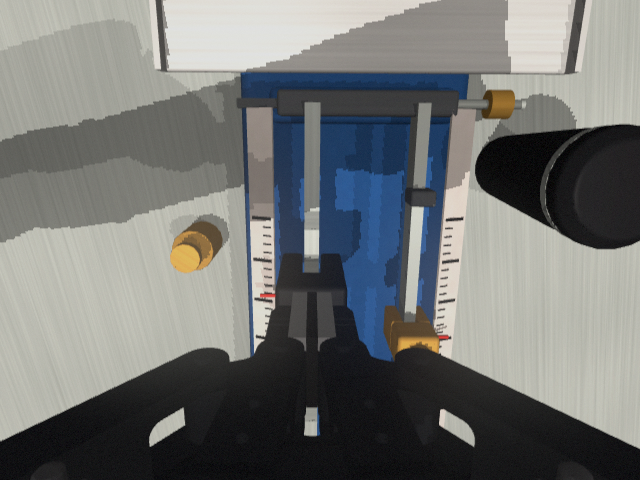

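The wrist view shows the poise front edge at row 254, the bar at column 312 (predicted 309) and the red pointer at (267,296), about 5.5 cm travel. The space in front of the face is clear. I'll descend there.

Emit:
arm_command(
  travel=[
    [0,0,0.66],
    [0,0,0.66],
    [0,0,0.66],
    [0,0,0.44],
    [0,0,0.22],
    [0,0,0],
    [-0.1,0,0],
    [-0.1,0,0],
    [-0.1,0,0],
    [0,0,0],
  ],
  delta_rot=[
    [0,0,0],
    [0,0,0],
    [0,0,0],
    [0,0,0],
    [0,0,0],
    [0,0,0],
    [0,0,0],
    [0,0,0],
    [0,0,0],
    [0,0,0],
  ],
  grip=[0,0,0,0,0,0,0,0,0,0],
)

```text
t: 4.4
ee_pos: [0.4938, -0.0087, 0.1608]
tool_rot: [[0.15, 0.989, 0.001], [0.989, -0.15, -0.001], [-0.0, 0.001, -1.0]]
ft_force: [-0.1, -0.0, 0.0]
grip_width: 0.0001
finger_force: 0.0
```

Emit:
arm_command(
  travel=[
    [-0.025,0,0],
    [-0.025,0,0],
    [-0.025,0,0],
    [-0.025,0,0],
    [-0.025,0,0],
  ],
  delta_rot=[
    [0,0,0],
    [0,0,0],
    [0,0,0],
    [0,0,0],
    [0,0,0],
  ],
  grip=[0,0,0,0,0],
)

```text
t: 4.9
ee_pos: [0.4929, -0.0124, 0.1603]
tool_rot: [[0.149, 0.989, 0.0], [0.989, -0.149, 0.0], [0.0, 0.0, -1.0]]
ft_force: [0.1, 1.7, 0.7]
grip_width: 0.0003
finger_force: 0.7
```

Run:
```python
from h import *
d=grab("wrist","w2.png"); cv2.imwrite("pics/w2c.png",cv2.resize(d["image"][150:450,180:500],None,fx=2,fy=2)); print(env.state()["ft_force"])
```

```text
[-0.1934455   0.96179496 -0.32754132]
```

View pics/w2c.png

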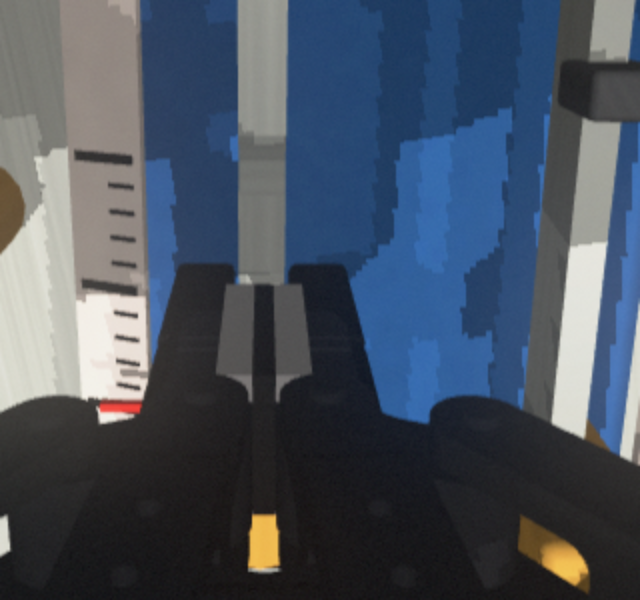

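Contact is made: about 1 N, TCP at scale y = 0.0695, and the tips are just above the bar. The pointer at (120,407) is just short of the 10 kg line. I'll push on in small steps.

Emit:
arm_command(
  travel=[
    [-0.025,0,0],
    [-0.025,0,0],
    [-0.025,0,0],
  ],
  delta_rot=[
    [0,0,0],
    [0,0,0],
    [0,0,0],
  ],
  grip=[0,0,0],
)

```text
t: 5.25
ee_pos: [0.4923, -0.016, 0.1603]
tool_rot: [[0.149, 0.989, -0.0], [0.989, -0.149, -0.0], [-0.0, -0.0, -1.0]]
ft_force: [0.1, -0.3, -0.9]
grip_width: -0.0001
finger_force: 0.0
```

Emit:
arm_command(
  travel=[
    [-0.025,0,0],
    [-0.025,0,0],
    [-0.025,0,0],
  ],
  delta_rot=[
    [0,0,0],
    [0,0,0],
    [0,0,0],
  ],
  grip=[0,0,0],
)

```text
t: 5.55
ee_pos: [0.4919, -0.0188, 0.1603]
tool_rot: [[0.149, 0.989, 0.0], [0.989, -0.149, -0.0], [-0.0, 0.0, -1.0]]
ft_force: [0.3, 0.4, 0.4]
grip_width: 0.0005
finger_force: 0.0
```

Emit:
arm_command(
  travel=[
    [-0.025,0,0],
    [-0.025,0,0],
    [-0.025,0,0],
  ],
  delta_rot=[
    [0,0,0],
    [0,0,0],
    [0,0,0],
  ],
  grip=[0,0,0],
)

```text
t: 5.85
ee_pos: [0.4916, -0.0208, 0.1603]
tool_rot: [[0.148, 0.989, 0.0], [0.989, -0.148, 0.001], [0.001, 0.0, -1.0]]
ft_force: [1.0, 4.4, -0.5]
grip_width: 0.0001
finger_force: 2.1
```

Emit:
arm_command(
  travel=[
    [-0.025,0,0],
    [-0.025,0,0],
    [-0.025,0,0],
  ],
  delta_rot=[
    [0,0,0],
    [0,0,0],
    [0,0,0],
  ],
  grip=[0,0,0],
)

```text
t: 6.15
ee_pos: [0.491, -0.0245, 0.1603]
tool_rot: [[0.149, 0.989, 0.0], [0.989, -0.149, 0.0], [0.0, 0.0, -1.0]]
ft_force: [0.4, 3.2, -0.2]
grip_width: 0.0002
finger_force: 1.7
```

Emit:
arm_command(
  travel=[
    [-0.025,0,0],
    [-0.025,0,0],
    [-0.025,0,0],
  ],
  delta_rot=[
    [0,0,0],
    [0,0,0],
    [0,0,0],
  ],
  grip=[0,0,0],
)

```text
t: 6.45
ee_pos: [0.4904, -0.0282, 0.1603]
tool_rot: [[0.15, 0.989, -0.0], [0.989, -0.15, -0.001], [-0.001, -0.0, -1.0]]
ft_force: [-0.5, 2.2, -0.4]
grip_width: 0.0002
finger_force: 0.7
```

It snapped into the 10 kg notch (zero force near y = -0.018), was pushed out with about 4.4 N, and is now sliding. I expect the next snap at about y = -0.043.

Emit:
arm_command(
  travel=[
    [-0.025,0,0],
    [-0.025,0,0],
    [-0.025,0,0],
    [-0.025,0,0],
    [-0.025,0,0],
    [-0.025,0,0],
  ],
  delta_rot=[
    [0,0,0],
    [0,0,0],
    [0,0,0],
    [0,0,0],
    [0,0,0],
    [0,0,0],
  ],
  grip=[0,0,0,0,0,0],
)

```text
t: 7.05
ee_pos: [0.4897, -0.0336, 0.1603]
tool_rot: [[0.149, 0.989, -0.0], [0.989, -0.149, -0.0], [-0.0, -0.0, -1.0]]
ft_force: [-0.0, 2.1, 1.3]
grip_width: 0.0003
finger_force: 0.7
```

Emit:
arm_command(
  travel=[
    [-0.025,0,0],
    [-0.025,0,0],
    [-0.025,0,0],
    [-0.025,0,0],
    [-0.025,0,0],
    [-0.025,0,0],
  ],
  delta_rot=[
    [0,0,0],
    [0,0,0],
    [0,0,0],
    [0,0,0],
    [0,0,0],
    [0,0,0],
  ],
  grip=[0,0,0,0,0,0],
)

```text
t: 7.65
ee_pos: [0.4888, -0.0395, 0.1603]
tool_rot: [[0.149, 0.989, -0.0], [0.989, -0.149, -0.0], [-0.0, -0.0, -1.0]]
ft_force: [-0.4, 1.5, 1.0]
grip_width: 0.0002
finger_force: 0.7
```

Emit:
arm_command(
  travel=[
    [-0.025,0,0],
    [-0.025,0,0],
  ],
  delta_rot=[
    [0,0,0],
    [0,0,0],
  ],
  grip=[0,0],
)

```text
t: 7.85
ee_pos: [0.4885, -0.0415, 0.1603]
tool_rot: [[0.149, 0.989, -0.0], [0.989, -0.149, -0.0], [-0.0, -0.0, -1.0]]
ft_force: [-1.5, 1.0, -0.2]
grip_width: -0.0
finger_force: 0.7
```

Emit:
arm_command(
  travel=[
    [-0.025,0,0],
    [-0.025,0,0],
  ],
  delta_rot=[
    [0,0,0],
    [0,0,0],
  ],
  grip=[0,0],
)

```text
t: 8.05
ee_pos: [0.4882, -0.0436, 0.1603]
tool_rot: [[0.149, 0.989, 0.0], [0.989, -0.149, -0.0], [-0.0, 0.0, -1.0]]
ft_force: [-0.9, 0.4, -0.1]
grip_width: -0.0005
finger_force: 0.3
```

Emit:
arm_command(
  travel=[
    [-0.025,0,0],
    [0,0,0],
  ],
  delta_rot=[
    [0,0,0],
    [0,0,0],
  ],
  grip=[0,0],
)

```text
t: 8.25
ee_pos: [0.4881, -0.0449, 0.1603]
tool_rot: [[0.15, 0.989, 0.0], [0.989, -0.15, -0.0], [-0.0, 0.0, -1.0]]
ft_force: [0.1, -0.4, 0.5]
grip_width: 0.0004
finger_force: 0.0
```

The poise snapped into the notch (force is zero). I'll back off, lift, and go over to the far side of the brass poise.

Emit:
arm_command(
  travel=[
    [0.25,0,0],
    [0.25,0,0],
    [0,0,-0.6],
    [0,0,-0.7],
    [0,0,-0.7],
    [0,0.5,0],
    [0,0.65,0],
    [0,0.6,0],
    [-0.6,0,0],
    [-0.6,0,0],
    [-0.6,0,0],
    [-0.55,0,0],
    [0,0,0],
    [0,0,0],
  ],
  delta_rot=[
    [0,0,0],
    [0,0,0],
    [0,0,0],
    [0,0,0],
    [0,0,0],
    [0,0,0],
    [0,0,0],
    [0,0,0],
    [0,0,0],
    [0,0,0],
    [0,0,0],
    [0,0,0],
    [0,0,0],
    [0,0,0],
  ],
  grip=[0,0,0,0,0,0,0,0,0,0,0,0,0,0],
)

```text
t: 9.65
ee_pos: [0.5465, -0.1271, 0.2403]
tool_rot: [[0.149, 0.989, 0.0], [0.989, -0.149, 0.0], [0.0, 0.0, -1.0]]
ft_force: [0.2, 0.7, -0.8]
grip_width: -0.0001
finger_force: 0.0
```

Run:
```python
from h import *
w=grab("wrist","w3.png"); t=grab("top","t3.png")
a=cv2.resize(w["image"][120:420,160:520],None,fx=1.1,fy=1.5); b=cv2.resize(t["image"][215:345,290:490],None,fx=2,fy=450/130)
cv2.imwrite("pics/c3.png",np.hstack([a[:450],b[:450]])); print(a.shape)
```

```text
(450, 396, 3)
```

View pics/c3.png

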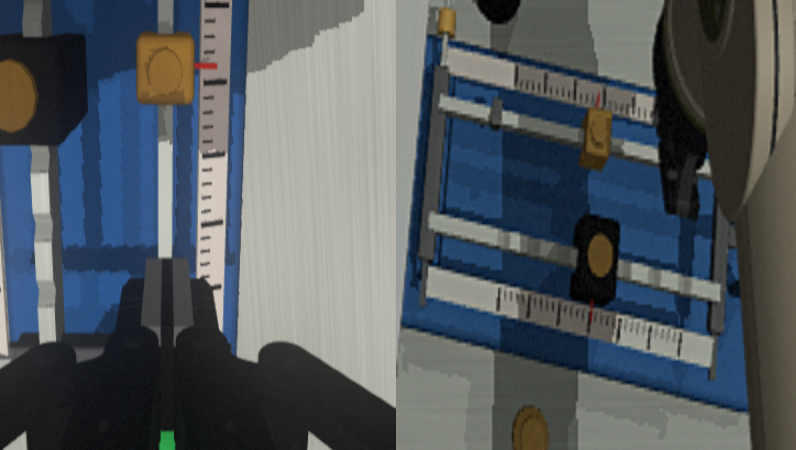

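The big poise's pointer is on the fourth long line (15 kg). The fingers are aligned with the smooth bar (column 167 against 165), and the space behind the brass poise is clear. I'll descend and push towards the pan.

Emit:
arm_command(
  travel=[
    [0,0,0.6],
    [0,0,0.7],
    [0,0,0.5],
    [0,0,0.2],
    [0,0,0],
    [0.1,0,0],
    [0.1,0,0],
    [0.1,0,0],
    [0.05,0,0],
    [0.05,0,0],
    [0.05,0,0],
    [0.05,0,0],
    [0.05,0,0],
  ],
  delta_rot=[
    [0,0,0],
    [0,0,0],
    [0,0,0],
    [0,0,0],
    [0,0,0],
    [0,0,0],
    [0,0,0],
    [0,0,0],
    [0,0,0],
    [0,0,0],
    [0,0,0],
    [0,0,0],
    [0,0,0],
  ],
  grip=[0,0,0,0,0,0,0,0,0,0,0,0,0],
)

```text
t: 11.05
ee_pos: [0.5495, -0.1062, 0.1603]
tool_rot: [[0.149, 0.989, -0.0], [0.989, -0.149, -0.0], [-0.0, -0.0, -1.0]]
ft_force: [0.3, -0.6, -0.9]
grip_width: 0.0002
finger_force: 0.0
```

Emit:
arm_command(
  travel=[
    [0.05,0,0],
    [0.05,0,0],
    [0.05,0,0],
    [0.05,0,0],
    [0.05,0,0],
    [0.05,0,0],
    [0.05,0,0],
    [0.05,0,0],
  ],
  delta_rot=[
    [0,0,0],
    [0,0,0],
    [0,0,0],
    [0,0,0],
    [0,0,0],
    [0,0,0],
    [0,0,0],
    [0,0,0],
  ],
  grip=[0,0,0,0,0,0,0,0],
)

```text
t: 11.85
ee_pos: [0.552, -0.0903, 0.1603]
tool_rot: [[0.149, 0.989, 0.0], [0.989, -0.149, -0.0], [-0.0, 0.0, -1.0]]
ft_force: [-0.8, -0.6, 0.5]
grip_width: -0.0001
finger_force: 0.4
```

Emit:
arm_command(
  travel=[
    [0.075,0,0],
    [0.075,0,0],
    [0.075,0,0],
    [0.075,0,0],
    [0.075,0,0],
    [0.075,0,0],
    [0.075,0,0],
    [0.075,0,0],
    [0.075,0,0],
    [0.075,0,0],
    [0.075,0,0],
    [0.075,0,0],
    [0.075,0,0],
    [0.075,0,0],
    [0.075,0,0],
    [0.075,0,0],
    [0.075,0,0],
    [0.05,0,0],
  ],
  delta_rot=[
    [0,0,0],
    [0,0,0],
    [0,0,0],
    [0,0,0],
    [0,0,0],
    [0,0,0],
    [0,0,0],
    [0,0,0],
    [0,0,0],
    [0,0,0],
    [0,0,0],
    [0,0,0],
    [0,0,0],
    [0,0,0],
    [0,0,0],
    [0,0,0],
    [0,0,0],
    [0,0,0],
  ],
  grip=[0,0,0,0,0,0,0,0,0,0,0,0,0,0,0,0,0,0],
)

```text
t: 13.65
ee_pos: [0.5599, -0.0376, 0.1603]
tool_rot: [[0.149, 0.989, 0.0], [0.989, -0.149, -0.0], [-0.0, 0.0, -1.0]]
ft_force: [0.8, -0.5, -0.2]
grip_width: 0.0001
finger_force: 0.4
```

Emit:
arm_command(
  travel=[
    [0.05,0,0],
    [0.05,0,0],
    [0.05,0,0],
    [0.025,0,0],
    [0.025,0,0],
  ],
  delta_rot=[
    [0,0,0],
    [0,0,0],
    [0,0,0],
    [0,0,0],
    [0,0,0],
  ],
  grip=[0,0,0,0,0],
)

```text
t: 14.15
ee_pos: [0.561, -0.03, 0.1603]
tool_rot: [[0.149, 0.989, -0.0], [0.989, -0.149, -0.0], [-0.0, -0.0, -1.0]]
ft_force: [1.5, -0.5, -0.0]
grip_width: 0.0001
finger_force: 0.4
```

Emit:
arm_command(
  travel=[
    [0.025,0,0],
    [0.025,0,0],
    [0.025,0,0],
    [0.025,0,0],
  ],
  delta_rot=[
    [0,0,0],
    [0,0,0],
    [0,0,0],
    [0,0,0],
  ],
  grip=[0,0,0,0],
)

```text
t: 14.55
ee_pos: [0.5616, -0.0261, 0.1603]
tool_rot: [[0.149, 0.989, 0.0], [0.989, -0.149, -0.0], [-0.0, 0.0, -1.0]]
ft_force: [-0.5, -1.1, -0.2]
grip_width: 0.0002
finger_force: 0.4
```

Emit:
arm_command(
  travel=[
    [0.025,0,0],
    [0.0125,0,0],
  ],
  delta_rot=[
    [0,0,0],
    [0,0,0],
  ],
  grip=[0,0],
)

```text
t: 14.75
ee_pos: [0.5618, -0.0245, 0.1603]
tool_rot: [[0.149, 0.989, -0.0], [0.989, -0.149, -0.0], [-0.0, 0.0, -1.0]]
ft_force: [1.0, -0.6, 0.6]
grip_width: -0.0002
finger_force: 0.4
```

Run:
```python
from h import *
w=grab("wrist","w4.png"); cv2.imwrite("pics/w4c.png",cv2.resize(w["image"][150:450,180:500],None,fx=2,fy=2))
```

```text
(no output)
```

View pics/w4c.png

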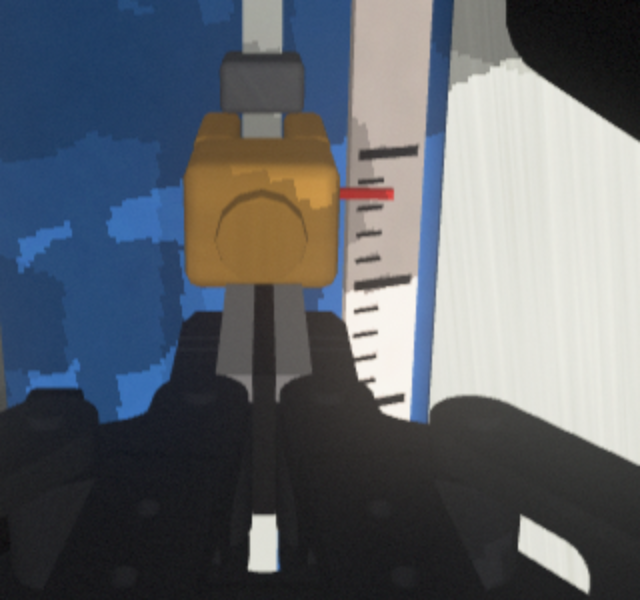

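The pointer at (370,193) is short of the zero line (388,152), and there is a gap of about 6 mm between the stop (row 112) and the poise face (row 138). I'll keep pushing slowly.

Emit:
arm_command(
  travel=[
    [0.025,0,0],
    [0.025,0,0],
    [0.025,0,0],
    [0.025,0,0],
  ],
  delta_rot=[
    [0,0,0],
    [0,0,0],
    [0,0,0],
    [0,0,0],
  ],
  grip=[0,0,0,0],
)

```text
t: 15.2
ee_pos: [0.5624, -0.0206, 0.1603]
tool_rot: [[0.149, 0.989, 0.0], [0.989, -0.149, -0.0], [-0.0, 0.0, -1.0]]
ft_force: [0.5, -1.2, 0.6]
grip_width: 0.0002
finger_force: 0.4
```

Emit:
arm_command(
  travel=[
    [0.025,0,0],
    [0,0,0],
  ],
  delta_rot=[
    [0,0,0],
    [0,0,0],
  ],
  grip=[0,0],
)

```text
t: 15.4
ee_pos: [0.5625, -0.0195, 0.1603]
tool_rot: [[0.149, 0.989, -0.0], [0.989, -0.149, 0.0], [0.0, -0.0, -1.0]]
ft_force: [-0.1, -0.7, 0.1]
grip_width: 0.0003
finger_force: 0.2
```

Emit:
arm_command(
  travel=[
    [0.0125,0,0],
    [0,0,0],
  ],
  delta_rot=[
    [0,0,0],
    [0,0,0],
  ],
  grip=[0,0],
)

```text
t: 15.6
ee_pos: [0.5626, -0.0192, 0.1603]
tool_rot: [[0.149, 0.989, -0.0], [0.989, -0.149, -0.0], [-0.0, -0.0, -1.0]]
ft_force: [-0.5, -0.6, 0.1]
grip_width: 0.0003
finger_force: 0.3
```

Emit:
arm_command(
  travel=[
    [0.0125,0,0],
    [0,0,0],
  ],
  delta_rot=[
    [0,0,0],
    [0,0,0],
  ],
  grip=[0,0],
)

```text
t: 15.8
ee_pos: [0.5627, -0.0186, 0.1603]
tool_rot: [[0.149, 0.989, -0.0], [0.989, -0.149, -0.0], [-0.0, -0.0, -1.0]]
ft_force: [0.0, -0.8, 0.9]
grip_width: 0.0001
finger_force: 0.4
```

Emit:
arm_command(
  travel=[
    [0.0125,0,0],
    [0,0,0],
  ],
  delta_rot=[
    [0,0,0],
    [0,0,0],
  ],
  grip=[0,0],
)

```text
t: 16.0
ee_pos: [0.5627, -0.0184, 0.1603]
tool_rot: [[0.149, 0.989, -0.0], [0.989, -0.149, -0.0], [-0.0, -0.0, -1.0]]
ft_force: [0.1, -2.0, -0.1]
grip_width: -0.0
finger_force: 0.7
```

Emit:
arm_command(
  travel=[
    [0.0125,0,0],
    [0,0,0],
  ],
  delta_rot=[
    [0,0,0],
    [0,0,0],
  ],
  grip=[0,0],
)

```text
t: 16.2
ee_pos: [0.5628, -0.0182, 0.1603]
tool_rot: [[0.149, 0.989, -0.0], [0.989, -0.149, -0.001], [-0.001, -0.0, -1.0]]
ft_force: [-1.3, -3.8, 0.4]
grip_width: -0.0002
finger_force: 1.5
```

The force is rising and the tip is no longer advancing, so the poise is on the stop. I'll back off and lift clear.

Emit:
arm_command(
  travel=[
    [-0.05,0,0],
    [-0.2,0,0],
    [-0.3,0,0],
    [0,0,-0.5],
    [0,0,-0.8],
    [0,0,-0.8],
    [0,0,-0.6],
    [-0.7,0,0],
    [-0.8,0,0],
    [-0.8,0,0],
    [-0.8,0,0],
    [-0.8,0,0],
    [-0.8,0,0],
    [0,0,0],
    [0,0,0],
  ],
  delta_rot=[
    [0,0,0],
    [0,0,0],
    [0,0,0],
    [0,0,0],
    [0,0,0],
    [0,0,0],
    [0,0,0],
    [0,0,0],
    [0,0,0],
    [0,0,0],
    [0,0,0],
    [0,0,0],
    [0,0,0],
    [0,0,0],
    [0,0,0],
  ],
  grip=[0,0,0,0,0,0,0,0,0,0,0,0,0,0,0],
)

```text
t: 17.7
ee_pos: [0.531, -0.2266, 0.2681]
tool_rot: [[0.151, 0.988, -0.0], [0.988, -0.151, 0.0], [0.0, -0.0, -1.0]]
ft_force: [0.1, 0.0, -0.2]
grip_width: -0.0
finger_force: 0.0
```

Run:
```python
from h import *
w=grab("wrist","w5.png"); t=grab("top","t5.png")
a=cv2.resize(w["image"][0:300,120:520],None,fx=1,fy=1.5); b=cv2.resize(t["image"][200:345,290:490],None,fx=2,fy=450/145)
cv2.imwrite("pics/c5.png",np.hstack([a,b]))
```

```text
(no output)
```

View pics/c5.png

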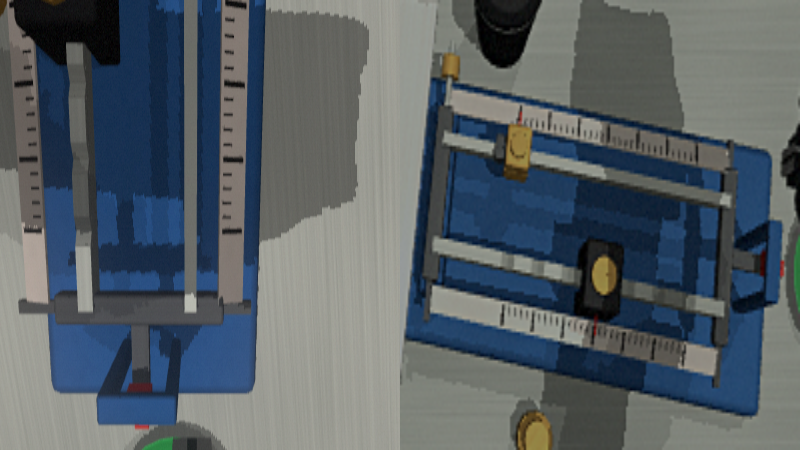

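The main pointer (595,325) is on the fourth line, with the 20, 25 and 30 kg lines still beyond it. The brass poise touches the stop at (502,148), its pointer is on the zero line, and the weight and tumbler haven't moved.

```bash
python3 -c "
from station import env
print(env.close_job())"
```

```text
the job is handed in; nothing more can be done
None
```

The job is handed in: the big poise sits in the 15 kg notch, the brass poise rests against its zero stop, and the arm stands clear after 17.7 s on the robot's clock, with no verdict returned.

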